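# Hang the wiped ear defenders on the swing-out drying bar

### The arm

A 6-joint arm with a two-finger parallel gripper is mounted at the origin on a cart in front of the work surface, level with it; the furniture and walls round the work are solid. World frame = base frame: x ahead of the robot, y to its left, z up, the work surface at z = 0. Lengths are in m, angles in rad, forces in N, time in s.
With the tool pointing down it reaches from about 0.35 to 0.975 m from the base axis. Payload 4.9 kg.
Tool frame: the origin (TCP) lies where the fingers leave the gripper's body, on its centre line; the fingertips stand 73 mm ahead of it and the grasp point (between the pads) lies 54 mm ahead of it; z points along the fingers, y is the direction in which the jaws open and shut (so a half turn about z gives the same grasp; the last joint's range is limited). The gripper opens to 85 mm and grips with 20 to 120 N. Pads are 22 mm wide; open, the fingers measure 114 mm over their backs; the gripper's body (76 mm by 85 mm) begins 54 mm behind the grasp point. The pads swing forward as they close: fully open they stand 13 mm farther back than shut.
Start: joints at [1.113, 0.053, 1.613, -0, 1.476, -0.119], TCP at [0.208, 0.589, 0.304] pointing down, gripper open.
Joint ranges: [-3.01, 3.01], [-1.01, 2.22], [0.06, 2.58], [-1.02, 4.17], [0.09, 2.62], [-3.14, 3.14]. Speed limits (rad/s): [2.57, 2.57, 3.14, 3.14, 3.14, 3.14].

### API

Orientations are given as a rotation vector (axis times angle).
In Python, from station import monitor, vision, workorder gives the robot as it stands.
- The arm moves only by the tool arm_command, never from a script. Its argument "rows" is text: rows parted by semicolons, each of 6 numbers parted by spaces: the shift along the world's x, y, z in mm, then the turn, a rotation vector about the world's x, y, z in degrees. In form: tx ty tz wx wy wz; .... A call has 1 to 12 rows; each row is the pose to reach, as a shift and turn from the pose measured when the call began; what a row does not reach only later rows make up. A row lasts 1/8 s, in which the tool goes at most 62.5 mm and 10.7 degrees, less where a joint would pass 70% of its speed; a pose out of reach is approached as far as the arm can. A call with a gripper value outside its range is refused whole. "jaw" is the opening, from 0 (shut) to 1 (fully open), set as the call begins (left out, the last holds). The fingers move at their own pace and stop on an object; "squeeze" is the grip in N (left out, the last holds). Time passes only in rows, so rows that repeat a pose let the fingers close. It gives the time, the measured TCP pose, the force and the opening at its end, in the units of the state.
- monitor.get_obs(): the state, without advancing time (a new reading comes with each control period).
- vision.get_image(name): name is "scene" or "top" or "wrist"; returns a dict with "frame" (480x640x3 uint8, red, green, blue), "vfov" (degrees; the focal length in pixels is half the picture's height over the tangent of half this angle, whatever the lens; pixels are square), "cx", "cy" (the principal point, pixels), "R" (3x3) and "t" (3): a world point X has camera coordinates R X + t; the wrist camera has in their place "T_tool_cam" (4x4, takes a point from camera to tool coordinates, whose origin is the TCP and whose axes are the flange's). Camera axes: x right, y down, z forward; pixel columns grow to the right and rows downward; lengths in m; the calibration is good to about 2 mm. A picture is of the moment at which its call begins: read the wrist's pose just before it. There is no depth.
- workorder.finish_job(): hands the job in, once; it reports no verdict.
The state is a dict: "t": time; "q": joint angles; "dq": joint speeds; "effort": joint torques, N m; "tool_pos": TCP position; "tool_rot": TCP orientation; "contact_force": force on the tool from outside, world axes, zero at the start; "wrist_torque": the same for the moment, N m; "opening": finger opening in m.
Only numpy, scipy, OpenCV 4.12 (cv2) and the standard library are available. Lean on these libraries where they do the work, as an engineer would, in place of code of your own. Each camera call takes 0.05 s, during which the arm holds its last target. There are 200 camera calls.

### The job

The orange ear defenders have just been wiped down and should hang up to dry. Swing the bar of the drying stand out to its stop, so that it points out over its white drip tray, and then drape the ear defenders over the bar by their headband, one cup hanging on each side, about over the middle of the tray and well clear of the post and of the black ball at the end. Let go of them hanging at rest, with the bar still fully out, and do not shift the other things on the bench.

Things in the scene. Friction and masses are not known exactly. Their poses are not given: they have to be found in the camera images.
- swing_bar (a joint): Angle of the steel bar about its upright post, rad: 0 = folded, pointing along the stand's +y; it grows counter-clockwise seen from above up to the stop at 1.571 = fully out, pointing along the stand's -x over the middle of the drip tray. It starts between 0 and 0.45. A stiff hinge: about 0.25 N m turns it and it stays where it is left.
- drying_stand: Drying stand, fixed to the worktop. Origin: centre of the drip tray's underside. The white drip tray is 180 mm along the stand's x and 160 mm along its y, with a 14 mm rim. The aluminium post (18 mm thick, under a black collar 28 mm across whose top is 194 mm up) stands at x = +105 mm, y = 0. The bar's axis is 180 mm above the worktop.
- bar_hinge (a point): Where the bar's axis meets the upright hinge axis, in the black collar on top of the post, 180 mm above the worktop. Its axes turn with the bar: +y points along the bar to its free end, z is up.
- bar_mid (a point): Point on the bar's axis 105 mm from the hinge axis, where the ear defenders are to hang. The bar is a round steel rod 12 mm in diameter. Axes turn with the bar: +y along it to the free end, z up.
- bar_tip (a point): Centre of the black ball (22 mm in diameter) on the bar's free end, 185 mm from the hinge axis. Axes as for bar_mid.
- ear_crown (a point): Middle of the top of the headband, half-way through its height: the black band with its rubber pad is here 32 mm wide (along x) and about 19 mm high, its top 10.5 mm above this point and the pad's underside 8.5 mm below it. Axes are the ear defenders' own: x across the band's width (grip it from above across x), y from cup to cup, z up when they stand on their cups. They start standing upright on the worktop with this point 145 mm up.
- ear_defenders: Ear defenders: two orange cups (62 x 40 x 78 mm) with black cushions, joined by a rigid black arched headband; 62 x 170 x 156 mm, about 0.2 kg. Origin: on the middle of the underside, between the feet of the cups; cups at y = +-66 mm, 70 mm free between the cushions (which reach 75 mm up). x is the direction across the band, z up.
- tape_roll: roll of yellow-green label tape lying flat, 83 mm across, 18 mm high. Bystander, loose: leave it where it is. Origin at the centre of its underside.
- timer: small white bench timer lying flat, 66 x 66 x 20 mm. Bystander, loose: leave it where it is. Origin at the centre of its underside.
- marker_red: white marker pen with a red cap lying on the worktop, 133 mm long, 14 mm thick. Bystander, loose: leave it where it is. Origin at the centre of its underside.

How it is judged:
On the way:
1. the bar is swung out (at least 1.48 rad) while the ear defenders still stand low on the worktop (value of joint swing_bar above 1.48 rad and height (world z) of ear_crown below 0.165 m), for 0.2 s.
At the end, for the whole second after the job is handed in: Bar out beyond 1.45 rad; ear defenders hang at rest, headband crown resting on the bar: its centre within 20 mm sideways and 40 mm along the bar of bar_mid, 6 to 22 mm above the bar axis; upright within 0.3 rad, band along the bar within 0.35 rad (value of joint swing_bar above 1.45 rad and x of ear_crown in the frame of bar_mid between -0.02 and 0.02 m and y of ear_crown in the frame of bar_mid between -0.04 and 0.04 m and z of ear_crown in the frame of bar_mid between 0.006 and 0.022 m and angle between ear_defenders's own z axis and vertical below 0.3 rad and angle between the x axis of ear_defenders and the y axis of bar_mid, either way round below 0.35 rad and linear speed of ear_defenders below 0.03 m/s and angular speed of ear_defenders below 0.3 rad/s); the robot touches nothing.
It fails at once if the tape roll is shifted by more than 30 mm (distance of tape_roll from where it was at the start of the episode above 0.03 m).
It fails at once if the timer is shifted by more than 30 mm (distance of timer from where it was at the start of the episode above 0.03 m).
It fails at once if the marker red is shifted by more than 30 mm (distance of marker_red from where it was at the start of the episode above 0.03 m).
It also fails if it takes over 61 s, if anything falls off the work surface, if the arm or the gripper's body presses on something with over 40 N, if the wrist force passes 120 N, or if a joint passes its speed limit or range.

## Working session

There is one attempt and no reset: what is moved stays moved. The work goes in short steps, Python scripts to look and compute and a tool call to move; the robot and the scene stay as the last step left them, time stands still between calls to the robot, and variables do not carry over. Pictures are saved under pics/ and viewed, about 8 in all and at most 12, crops included, and the job is handed in when it is done.

Besides the shell and the picture viewer there is one more tool, called after "Request:" as name(argument=value, ...) on one line, values as JSON. arm_command: Moves the arm, as the interface text tells. Its arguments: {"type":"object","properties":{"rows":{"type":"string"},"jaw":{"type":"number"},"squeeze":{"type":"number"}},"required":["rows"]}

```bash
mkdir -p pics
cat > h.py <<'E'
import numpy as np, cv2
from station import monitor, vision, workorder
def cam(n):
    d=vision.get_image(n); d['f']=240/np.tan(np.radians(d['vfov'])/2); return d
def ray(d,u,v):
    R=np.array(d['R']);t=np.array(d['t']); r=R.T@np.array([(u-d['cx'])/d['f'],(v-d['cy'])/d['f'],1]); return -R.T@t, r/np.linalg.norm(r)
def plane(d,u,v,z):
    c,r=ray(d,u,v); return c+r*(z-c[2])/r[2]
def proj(d,X):
    p=np.array(d['R'])@np.array(X)+np.array(d['t']); return d['f']*p[0]/p[2]+d['cx'], d['f']*p[1]/p[2]+d['cy']
def tri(a,b):
    c1,r1=a;c2,r2=b; A=np.stack([r1,-r2],1); s=np.linalg.lstsq(A,c2-c1,rcond=None)[0]
    return (c1+s[0]*r1+c2+s[1]*r2)/2, np.linalg.norm(c1+s[0]*r1-c2-s[1]*r2)
def save(d,n): cv2.imwrite('pics/'+n,d['frame'][:,:,::-1])
E
python3 - <<'E'
from h import *
o=monitor.get_obs(); print({k:np.round(v,3) for k,v in o.items()})
for n in('scene','top'):
    d=cam(n); save(d,n+'0.png'); print(n,ray(d,320,240),d['f'],[plane(d,u,v,0).round(3)[:2] for u,v in((0,0),(639,0),(0,479),(639,479))])
E
```

```text
{'t': np.float64(0.0), 'q': array([ 1.113,  0.053,  1.614,  0.   ,  1.476, -0.119]), 'dq': array([-0.001,  0.   , -0.001, -0.001, -0.001,  0.001]), 'effort': array([-2.0000e-03, -3.9368e+01, -3.7018e+01, -0.0000e+00,  7.0000e-03,
       -0.0000e+00]), 'tool_pos': array([0.207, 0.589, 0.303]), 'tool_rot': array([-5.300e-01, -3.096e+00,  3.000e-03]), 'contact_force': array([ 0.003, -0.108,  0.385]), 'wrist_torque': array([ 0.034, -0.02 , -0.039]), 'opening': np.float64(0.085)}
scene (array([-0.13362996, -0.73932159,  0.62635022]), array([ 0.68048827,  0.53871304, -0.49671318])) 611.5137629446928 [array([2.17 , 3.992]), array([4.167, 0.142]), array([ 0.021, -0.099]), array([ 0.487, -0.727])]
top (array([ 0.48746251, -0.17790496,  0.98532166]), array([ 0.11684424,  0.00656654, -0.99312854])) 438.24335832946844 [array([1.209, 0.598]), array([ 1.171, -0.952]), array([0.104, 0.521]), array([ 0.081, -0.835])]
```

```bash
sleep 1
```

```text
(no output)
```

View pics/scene0.png

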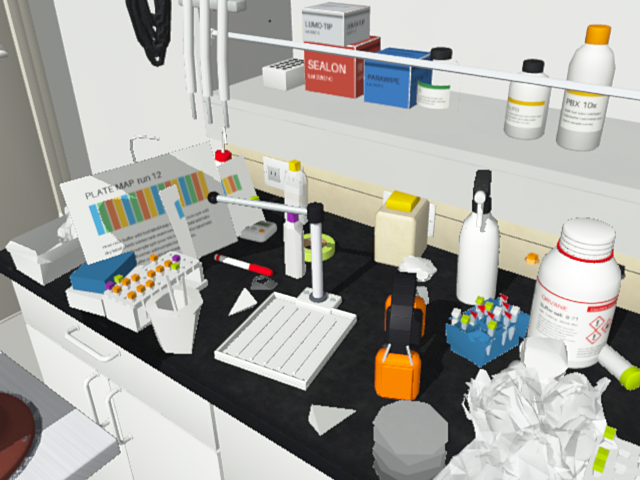

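View pics/top0.png

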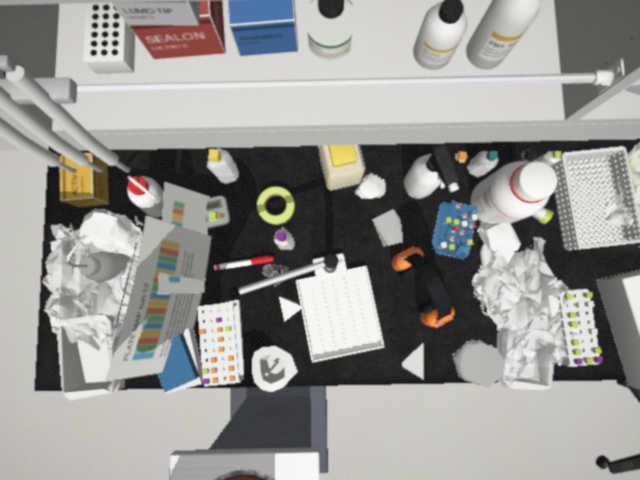

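The scene view shows the collar at about (316,213), the ball at (214,198) and the orange cups at (398,370)/(412,315). In the top view the collar is at (331,263), the bar end at about (240,290) and the ear defenders at about (425,287). Next come enlarged crops.

```bash
cat > m.py <<'E'
from h import *
s=cam('scene');t=cam('top')
def crop(d,x,y,w,h):
    im=cv2.resize(d['frame'][y:y+h,x:x+w],(400,300),interpolation=cv2.INTER_CUBIC)
    im=np.clip((im/255.)**0.5*255,0,255).astype(np.uint8)
    for i in range(0,w,20):
        cv2.line(im,(i*400//w,0),(i*400//w,6),(255,0,0)); cv2.putText(im,str(x+i),(i*400//w,16),0,.33,(255,0,0))
    for i in range(0,h,20):
        cv2.line(im,(0,i*300//h),(6,i*300//h),(255,0,0)); cv2.putText(im,str(y+i),(8,i*300//h+4),0,.33,(255,0,0))
    return im
im=np.vstack([np.hstack([crop(s,350,260,120,150) if 0 else crop(s,340,260,200,150),crop(t,370,230,120,90+0)]),np.hstack([crop(s,200,180,160,120),crop(t,220,240,160,120)])])
cv2.imwrite('pics/crops.png',im[:,:,::-1])
for n,d in(('s',s),('t',t)):
    hsv=cv2.cvtColor(d['frame'],cv2.COLOR_RGB2HSV)
    m=cv2.inRange(hsv,(5,190,120),(18,255,255))
    k,l,st,c=cv2.connectedComponentsWithStats(m)
    for i in range(1,k):
        if st[i,4]>60: print(n,st[i],c[i].round(1))
print('collar top',plane(t,331,262,.194),plane(s,316,206,.194))
print('ball',plane(s,214,198,.18),plane(t,240,290,.18))
E
python3 m.py
```

```text
s [385 295   6  16  62] [387.7 302.2]
s [414 297  12  39 164] [420.4 308.9]
s [ 374  348   47   52 1721] [396.9 377.7]
s [386 353  23   7  84] [397.3 355.6]
collar top [ 0.54014377 -0.19176624  0.194     ] [ 0.54062871 -0.19942509  0.194     ]
ball [ 0.48791329 -0.02162125  0.18      ] [ 0.49323573 -0.02464833  0.18      ]
```

View pics/crops.png

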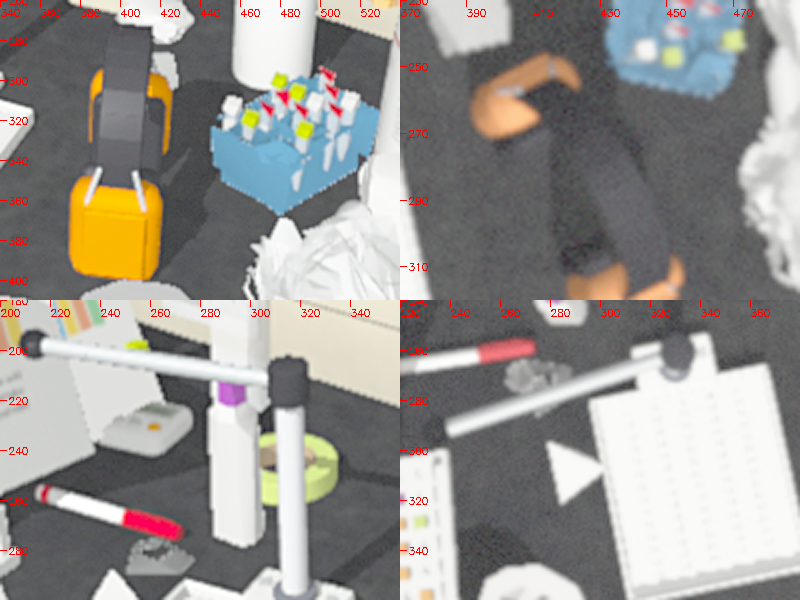

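```bash
cat > m2.py <<'E'
from h import *
s=cam('scene');t=cam('top')
T=lambda a,b:tri(ray(s,*a),ray(t,*b))
print('collar',T((316,206),(331,259)));print('ball',T((213,198),(239,290)));print('purple vial',T((292,217),(283,234)))
print('marker ends',plane(t,216,267,.01),plane(t,272,260,.01))
g=t['frame'].copy(); 
m=(g.min(2)>170).astype(np.uint8); m[:,:290]=0; m=cv2.morphologyEx(m,cv2.MORPH_OPEN,np.ones((25,25)))
k,l,st,c=cv2.connectedComponentsWithStats(m)
for i in range(1,k):
    if 200<c[i][1]<380 and st[i,4]>3000:
        cn,_=cv2.findContours((l==i).astype(np.uint8),0,2)
        q=cv2.boxPoints(cv2.minAreaRect(cn[0])); P=np.array([plane(t,*p,.014) for p in q]); print(st[i],q.round(1).tolist(),P.round(4),np.linalg.norm(P-np.roll(P,1,0),axis=1),P.mean(0))
hsv=cv2.cvtColor(g,cv2.COLOR_RGB2HSV)
m=cv2.inRange(hsv,(5,140,90),(20,255,255)); m[:,:380]=0;m[:,470:]=0
k,l,st,c=cv2.connectedComponentsWithStats(m)
for i in range(1,k):
    if st[i,4]>30: print(st[i],c[i].round(1),plane(t,*c[i],.07))
E
python3 m2.py
```

```text
collar (array([ 0.54672558, -0.19292883,  0.1894892 ]), np.float64(0.0025261652486966222))
ball (array([ 0.4910512 , -0.02022386,  0.17824872]), np.float64(0.006298085958727229))
purple vial (array([ 0.60179094, -0.09698122,  0.11755689]), np.float64(0.0040283106487408555))
marker ends [0.54640125 0.06137384 0.01      ] [ 0.55950184 -0.06355498  0.01      ]
[ 300  270   78   83 5573] [[295.0, 277.0], [367.1000061035156, 263.29998779296875], [382.3999938964844, 343.3999938964844], [310.29998779296875, 357.1000061035156]] [[ 0.5206 -0.1148  0.014 ]
 [ 0.5477 -0.2748  0.014 ]
 [ 0.3735 -0.3022  0.014 ]
 [ 0.3474 -0.1456  0.014 ]] [0.17588681 0.16234014 0.17634965 0.15877911] [ 0.44730281 -0.20933523  0.014     ]
[458 151   9   9  59] [461.6 155.4] [ 0.77184649 -0.47962072  0.07      ]
[392 246  23  25 302] [402.3 260. ] [ 0.54965274 -0.34289034  0.07      ]
[416 248   8   8  37] [419.4 251.4] [ 0.56697517 -0.37946935  0.07      ]
[421 308  34  21 360] [435.9 318.3] [ 0.42841103 -0.4068231   0.07      ]
```

Request:
arm_command(rows="0 0 60 0 0 0;40 -40 100 0 0 -10;340 -640 100 0 0 -70;340 -640 100 0 0 -70;340 -640 100 0 0 -70;340 -640 100 0 0 -70;340 -640 100 0 0 -70;340 -640 100 0 0 -70;340 -640 100 0 0 -70;340 -640 100 0 0 -70;340 -640 100 0 0 -70;340 -640 100 0 0 -70", jaw=0)

```text
t: 1.8
tool_pos: [0.5252, -0.0071, 0.4035]
tool_rot: [2.21, 2.232, 0.001]
contact_force: [0.1, 1.2, 0.1]
opening: 0.0001
```

Request:
arm_command(rows="27 -48 0 0 0 0;27 -48 -50 0 0 0;27 -48 -110 0 0 0;27 -48 -160 0 0 0;27 -48 -178 0 0 0;27 -48 -178 0 0 0;27 -48 -178 0 0 0")

```text
t: 2.68
tool_pos: [0.5536, -0.0554, 0.2284]
tool_rot: [2.207, 2.23, 0.004]
contact_force: [1.0, -0.5, 0.7]
opening: -0.0003
```

Run:
```python
from h import *
s=cam('scene');cv2.imwrite('pics/s1.png',s['frame'][100:420,150:550,::-1])
o=monitor.get_obs();p=o['tool_pos'];print(p,o['contact_force'])
H=np.array([.549,-.192])
for a in np.radians([10.1+9,30,50,70,90,100.1]):
    b=np.array([-np.sin(a),np.cos(a)]);n=np.array([b[1],-b[0]]); print(round(np.degrees(a)-10),((H+.13*b+.0145*n-p[:2])*1000).round())
```

```text
[ 0.55370263 -0.05537138  0.22864612] [0.70581184 0.07301811 0.77672761]
9 [-34.  -9.]
20 [-57. -17.]
40 [-95. -42.]
60 [-122.  -79.]
80 [-135. -122.]
90 [-135. -145.]
```

View pics/s1.png

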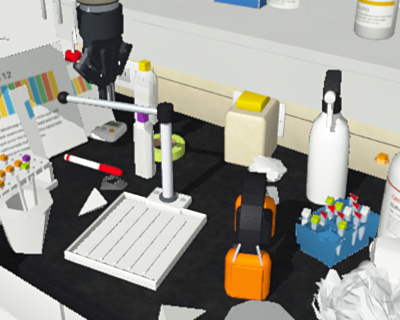

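The crop shows the gripper behind the bar near its ball, with nothing touched. Next I push the bar around.

Request:
arm_command(rows="-34 -9 -3 0 0 0;-57 -17 -3 0 0 0;-77 -28 -3 0 0 0;-95 -42 -3 0 0 0;-110 -60 -3 0 0 0;-122 -79 -3 0 0 0;-130 -100 -3 0 0 0;-135 -122 -3 0 0 0;-135 -137 -3 0 0 0;-135 -147 -3 0 0 0;-135 -150 -3 0 0 0;-135 -152 -3 0 0 0")

```text
t: 4.22
tool_pos: [0.4199, -0.1998, 0.2276]
tool_rot: [-2.199, -2.226, -0.032]
contact_force: [-2.7, 44.6, 20.9]
opening: -0.0004
```

Run:
```python
from h import *
o=monitor.get_obs();print(o['tool_pos'],o['contact_force'])
s=cam('scene');t=cam('top');cv2.imwrite('pics/s2.png',np.vstack([s['frame'][120:420,150:550,::-1],t['frame'][130:430,200:600,::-1]]))
```

```text
[ 0.41988129 -0.19978729  0.22761246] [-2.69212445 44.55830259 20.93569634]
```

View pics/s2.png

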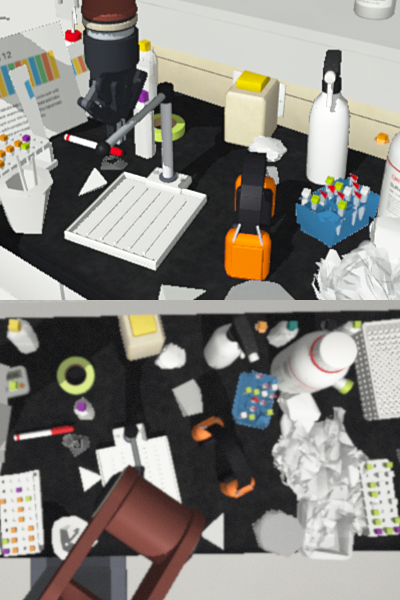

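The bar has reached its stop: the force is 44 N at the predicted fully-out position. Next I back off, rise and go above the ear defenders.

Request:
arm_command(rows="0 20 0 0 0 0;0 25 40 0 0 0;0 25 100 0 0 0;0 0 160 0 0 0;20 -50 200 0 0 -10;40 -100 200 0 0 -20;60 -140 200 0 0 -30;70 -175 200 0 0 -41;70 -175 200 0 0 -52;70 -175 200 0 0 -62;70 -175 200 0 0 -62;70 -175 200 0 0 -62", jaw=1)

```text
t: 5.82
tool_pos: [0.49, -0.3747, 0.428]
tool_rot: [3.041, 0.784, 0.037]
contact_force: [-0.9, 0.1, 0.5]
opening: 0.0855
```

```bash
cat >> h.py <<'E'
from scipy.spatial.transform import Rotation as Ro
def wrist():
    o=monitor.get_obs(); d=cam('wrist'); M=np.eye(4);M[:3,:3]=Ro.from_rotvec(o['tool_rot']).as_matrix();M[:3,3]=o['tool_pos']
    W=np.linalg.inv(M@np.array(d['T_tool_cam'])); d['R']=W[:3,:3];d['t']=W[:3,3]; return d,o
E
python3 - <<'E'
from h import *
d,o=wrist(); print(o['tool_pos'],o['tool_rot'],o['contact_force'],np.array(d['T_tool_cam']).round(3),d['f'])
print(proj(d,(.489,-.375,.155)))
import pickle; pickle.dump(d,open('w.pkl','wb'))
f=np.clip((d['frame']/255.)**.6*255,0,255).astype(np.uint8); cv2.imwrite('pics/w1.png',f[:,:,::-1])
t=cam('top')
E
```

```text
[ 0.49001541 -0.37466202  0.42796357] [3.0412209  0.78379654 0.03669236] [-0.88442801  0.08108918  0.54729371] [[-0.    -0.956 -0.294  0.076]
 [ 1.    -0.     0.001  0.   ]
 [-0.001 -0.294  0.956 -0.068]
 [ 0.     0.     0.     1.   ]] 408.9299702475992
(np.float64(311.12836953881197), np.float64(221.00747912554638))
```

View pics/w1.png

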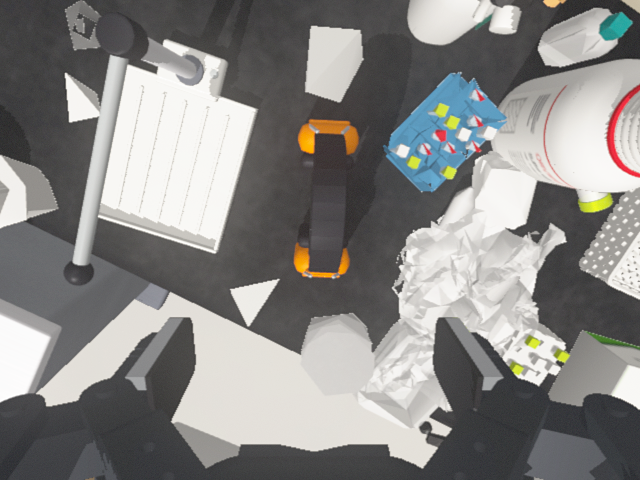

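The wrist view shows the bar out, with collar at (122,35) and ball at (78,271). The band runs straight from about (333,130) to (322,270), with orange cups at each end.

Run:
```python
from h import *
import pickle
d=pickle.load(open('w.pkl','rb')); g=d['frame']
hsv=cv2.cvtColor(g,cv2.COLOR_RGB2HSV)
m=cv2.inRange(hsv,(5,150,90),(20,255,255))
k,l,st,c=cv2.connectedComponentsWithStats(m)
for i in range(1,k):
    if st[i,4]>100: print(st[i],c[i].round(1))
cl=plane(d,122,32,.194);ba=plane(d,78,271,.18);print('collar',cl,'ball',ba,np.linalg.norm((cl-ba)[:2]),np.degrees(np.arctan2(*(ba-cl)[[1,0]])))
# band edges per row
gr=g.astype(int).sum(2)
for v in (160,175,190,205,220,235): print(v,gr[v,300:356:2].tolist())
for v in (165,180,195,210,225): print(v,plane(d,326.5,v,.155))
```

```text
[544   0  21   8 108] [552.6   2.4]
[ 298  119   60   35 1118] [326.5 134. ]
[294 243  42  35 509] [306.3 263.1]
[337 248  12  27 190] [343.5 262.6]
collar [ 0.54887242 -0.19737582  0.194     ] ball [ 0.36524405 -0.22529658  0.18      ] 0.18573891352911379 -171.35437834737354
160 [83, 88, 96, 106, 98, 106, 102, 69, 61, 60, 62, 66, 65, 63, 65, 61, 58, 63, 57, 62, 62, 63, 57, 63, 65, 64, 55, 88]
175 [95, 100, 93, 86, 91, 92, 77, 75, 69, 61, 67, 64, 68, 66, 69, 67, 63, 75, 66, 64, 64, 63, 74, 62, 60, 59, 58, 58]
190 [89, 80, 90, 86, 87, 76, 69, 89, 85, 84, 84, 91, 87, 84, 82, 85, 87, 81, 87, 90, 91, 84, 90, 55, 61, 47, 53, 56]
205 [91, 95, 90, 78, 79, 80, 92, 112, 108, 112, 109, 109, 105, 104, 102, 108, 109, 104, 103, 105, 110, 107, 94, 61, 57, 52, 62, 50]
220 [93, 88, 70, 61, 55, 77, 97, 110, 102, 107, 98, 102, 93, 93, 90, 93, 92, 94, 94, 95, 100, 97, 73, 54, 53, 59, 51, 50]
235 [60, 59, 51, 66, 56, 87, 118, 125, 123, 123, 119, 119, 112, 117, 110, 109, 109, 101, 110, 107, 104, 107, 62, 50, 53, 58, 71, 78]
165 [ 0.53650137 -0.36337384  0.155     ]
180 [ 0.52577753 -0.36940965  0.155     ]
195 [ 0.51483865 -0.37556649  0.155     ]
210 [ 0.5036782  -0.38184803  0.155     ]
225 [ 0.49228939 -0.38825811  0.155     ]
```

Run:
```python
from h import *
import pickle
d=pickle.load(open('w.pkl','rb')); print('cam',ray(d,0,0)[0])
for z in(.06,.07,.078):
    A=plane(d,328,119,z);B=plane(d,321.5,278,z);print(z,(A+B)/2,np.linalg.norm(A-B),np.degrees(np.arctan2(*(A-B)[[1,0]])),[np.linalg.norm(plane(d,298,136,z)-plane(d,358,136,z)),np.linalg.norm(plane(d,294,263,z)-plane(d,349,263,z))])
for z in (.145,.155):
    P=[plane(d,a,v,z) for v,a in((190,328.5),(205,328),(220,327),(235,325.5))]; print(z,np.round(P,4),np.degrees(np.arctan2(*(P[0]-P[-1])[[1,0]])),np.linalg.norm(plane(d,312,205,z)-plane(d,344.5,205,z)))
```

```text
cam [ 0.55461694 -0.33861721  0.49773877]
0.06 [ 0.49550176 -0.38810096  0.06      ] 0.17301266575935564 26.97861048498579 [np.float64(0.062075420725722356), np.float64(0.061949510085325156)]
0.07 [ 0.49685222 -0.38697052  0.07      ] 0.1690602475953826 26.978610484985786 [np.float64(0.06065732789803384), np.float64(0.06053429364532742)]
0.078 [ 0.4979326  -0.38606617  0.078     ] 0.16589831306420416 26.97861048498581 [np.float64(0.059522853635883125), np.float64(0.059402120493329304)]
0.145 [[ 0.5183 -0.376   0.145 ]
 [ 0.5067 -0.3821  0.145 ]
 [ 0.4946 -0.3879  0.145 ]
 [ 0.4821 -0.3934  0.145 ]] 25.634173276337112 0.02835369150172494
0.155 [[ 0.5193 -0.375   0.155 ]
 [ 0.508  -0.3809  0.155 ]
 [ 0.4963 -0.3865  0.155 ]
 [ 0.4841 -0.3918  0.155 ]] 25.634173276337236 0.027549875928375146
```

Ear centre is (0.4965, -0.387) with yaw about 26.5°. The cup length (169 mm) and cup width (61 mm) match the given sizes. Descending to grasp.

Request:
arm_command(rows="6.5 -12 -20 -0.3 1.3 -2.5;6.5 -12 -70 -0.3 1.3 -2.5;6.5 -12 -120 -0.3 1.3 -2.5;6.5 -12 -165 -0.3 1.3 -2.5;6.5 -12 -195 -0.3 1.3 -2.5;6.5 -12 -210 -0.3 1.3 -2.5;6.5 -12 -216 -0.3 1.3 -2.5;6.5 -12 -216 -0.3 1.3 -2.5;6.5 -12 -216 -0.3 1.3 -2.5")

```text
t: 7.05
tool_pos: [0.4971, -0.3872, 0.2137]
tool_rot: [3.056, 0.715, 0.003]
contact_force: [0.1, 0.2, -0.1]
opening: 0.0854
```

Run:
```python
from h import *
d,o=wrist(); print(o['tool_pos'],o['tool_rot'],o['contact_force'])
f=np.clip((d['frame']/255.)**.6*255,0,255).astype(np.uint8); cv2.imwrite('pics/w2.png',f[:,:,::-1])
```

```text
[ 0.49707187 -0.38717104  0.21369753] [3.05595260e+00 7.15457555e-01 2.63218539e-03] [ 0.08609235  0.22434357 -0.08233542]
```

View pics/w2.png

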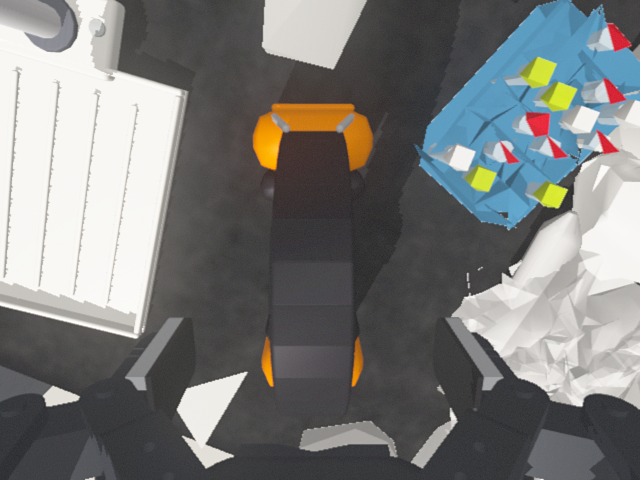

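The band is centred between the pads, at column 313 against a jaw centre of about 315. Gripping.

Request:
arm_command(rows="0 0 -2 0 0 0;0 0 -2 0 0 0;0 0 -2 0 0 0;0 0 -2 0 0 0;0 0 -2 0 0 0;0 0 -2 0 0 0;0 0 -2 0 0 0;0 0 -2 0 0 0", jaw=0, squeeze=45)

```text
t: 8.1
tool_pos: [0.4972, -0.3872, 0.2119]
tool_rot: [3.056, 0.715, 0.003]
contact_force: [0.2, 0.8, 3.1]
opening: 0.0305
```

Request:
arm_command(rows="0 0 15 0 0 0;0 0 40 0 0 0;0 0 80 0 0 0;0 0 120 0 0 0;0 0 160 0 0 0;0 0 200 0 0 0;0 0 215 0 0 0;0 0 215 0 0 0")

```text
t: 9.1
tool_pos: [0.4972, -0.3873, 0.4275]
tool_rot: [3.055, 0.715, 0.004]
contact_force: [0.2, 0.8, -2.3]
opening: 0.0307
```

Run:
```python
from h import *
d,o=wrist(); print(o['q'],o['tool_pos'],o['tool_rot'],o['contact_force'],o['wrist_torque'],o['opening'])
f=np.clip((d['frame']/255.)**.6*255,0,255).astype(np.uint8); cv2.imwrite('pics/w3.png',f[:,:,::-1])
```

```text
[-7.79757214e-01  1.91490073e-02  1.44446526e+00 -1.52951237e-04
  1.67293778e+00  3.31177607e-01] [ 0.49717715 -0.38729603  0.42751888] [3.0546818  0.7149846  0.00400539] [ 0.20207993  0.8071001  -2.30065975] [-0.02640679  0.005823   -0.02451641] 0.030740782629480098
```

View pics/w3.png

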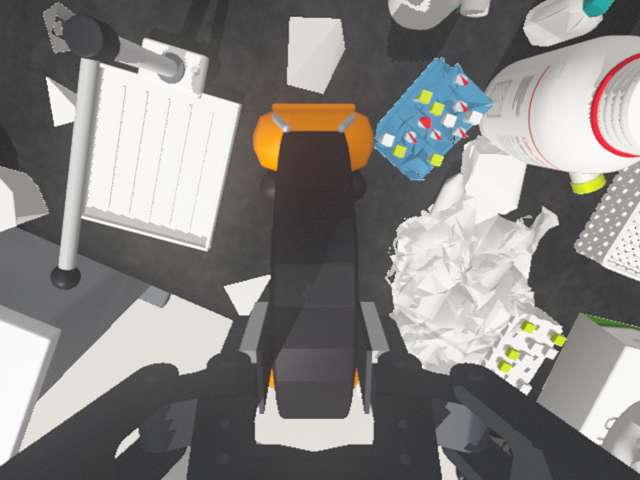

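The band is held square; the opening is 31 mm and the cup sits where it did in the view. Next: carry, turn 73° and hover above bar_mid.

Request:
arm_command(rows="0 0 30 0 0 5;-5 20 40 0 0 13;-11 40 40 0 0 21;-18 65 40 0 0 29;-25 90 40 0 0 37;-32 115 40 0 0 45;-39 140 40 0 0 53;-46 160 40 0 0 61;-52 175 40 0 0 69;-52 175 40 0 0 73;-52 175 40 0 0 73;-52 175 40 0 0 73")

```text
t: 10.65
tool_pos: [0.4449, -0.2121, 0.4639]
tool_rot: [-2.033, -2.392, -0.002]
contact_force: [-0.0, -0.4, -2.3]
opening: 0.0309
```

Run:
```python
from h import *
d,o=wrist(); print(o['tool_pos'],o['tool_rot'],o['contact_force'],o['opening'])
r=o['tool_rot'];print('tool y deg',2*np.degrees(np.arctan2(r[1],r[0]))-90)
s=cam('scene')
f=np.clip((d['frame']/255.)**.6*255,0,255).astype(np.uint8); cv2.imwrite('pics/w4.png',np.vstack([cv2.resize(f,(400,300)),s['frame'][80:380,150:550]])[:,:,::-1]); print([proj(d,(.549-.988*l,-.196-.155*l,.18)) for l in(.0,.105,.185)])
```

```text
[ 0.44486953 -0.21212808  0.46392691] [-2.03330265e+00 -2.39245650e+00 -2.29160043e-03] [-0.03158787 -0.41452252 -2.26114842] 0.03091790279351285
tool y deg -350.721137402544
[(np.float64(433.0388807337587), np.float64(210.9297452310646)), (np.float64(313.4323320255628), np.float64(210.21765589048212)), (np.float64(222.20270442294174), np.float64(209.6745113380912))]
```

View pics/w4.png

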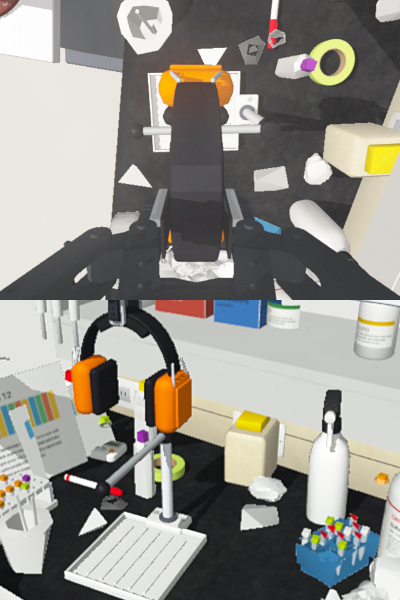

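The hover is aligned: the ball appears at about (219,210), against a prediction of (222,210). Lowering.

Request:
arm_command(rows="0 0 -30 0 0 0;0 0 -70 0 0 0;0 0 -110 0 0 0;0 0 -145 0 0 0;0 0 -170 0 0 0;0 0 -185 0 0 0;0 0 -192 0 0 0;0 0 -192 0 0 0")

```text
t: 11.75
tool_pos: [0.4451, -0.2124, 0.273]
tool_rot: [-2.034, -2.394, -0.003]
contact_force: [-0.1, -0.0, -2.1]
opening: 0.0309
```

Request:
arm_command(rows="0 0 -3 0 0 0;0 0 -5 0 0 0;0 0 -7 0 0 0;0 0 -8 0 0 0;0 0 -8 0 0 0")

```text
t: 12.38
tool_pos: [0.4451, -0.2123, 0.2649]
tool_rot: [-2.034, -2.394, -0.003]
contact_force: [0.1, 0.2, -2.6]
opening: 0.0309
```

Request:
arm_command(rows="0 0 -1 0 0 0;0 0 -2 0 0 0;0 0 -3 0 0 0;0 0 -3 0 0 0;0 0 -3 0 0 0")

```text
t: 13.0
tool_pos: [0.4451, -0.2123, 0.2619]
tool_rot: [-2.034, -2.394, -0.003]
contact_force: [-0.6, 0.4, -1.7]
opening: 0.0306
```

Run:
```python
from h import *
s=cam('scene'); cv2.imwrite('pics/s5.png',cv2.resize(s['frame'][120:330,200:400],(600,600*210//200))[:600,:,::-1])
```

```text
(no output)
```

View pics/s5.png

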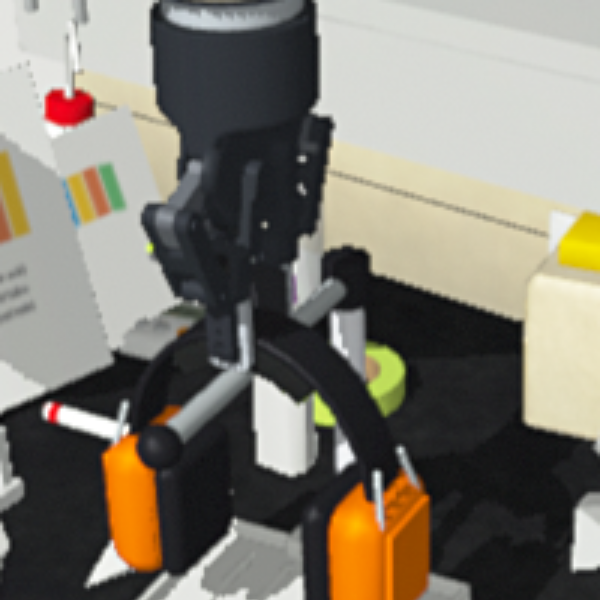

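The band is over the bar, and the force change (-2.6 to -1.7 N) shows it has begun to rest on it. I lower one more millimetre, release and rise.

Request:
arm_command(rows="0 0 -1 0 0 0;0 0 -1 0 0 0;0 0 -1 0 0 0")

```text
t: 13.42
tool_pos: [0.4451, -0.2124, 0.2616]
tool_rot: [-2.034, -2.394, -0.003]
contact_force: [-4.0, 2.2, 4.7]
opening: 0.0305
```

Request:
arm_command(rows="0 0 0 0 0 0;0 0 0 0 0 0;0 0 0 0 0 0;0 0 0 0 0 0;0 0 0 0 0 0;0 0 0 0 0 0", jaw=0.65)

```text
t: 14.18
tool_pos: [0.4451, -0.2124, 0.2616]
tool_rot: [-2.034, -2.394, -0.003]
contact_force: [0.6, -0.2, -0.2]
opening: 0.0552
```

Request:
arm_command(rows="0 0 5 0 0 0;0 0 12 0 0 0;0 0 25 0 0 0;0 0 45 0 0 0;0 0 80 0 0 0;0 0 120 0 0 0;0 0 160 0 0 0;0 0 160 0 0 0")

```text
t: 15.18
tool_pos: [0.4459, -0.2129, 0.4281]
tool_rot: [2.028, 2.387, 0.004]
contact_force: [0.7, -0.0, 0.8]
opening: 0.0555
```

Run:
```python
from h import *
d,o=wrist();s=cam('scene'); print(o['tool_pos'],o['contact_force'],o['opening'])
import pickle; pickle.dump((d,s),open('e.pkl','wb'))
f=np.clip((d['frame']/255.)**.6*255,0,255).astype(np.uint8)
cv2.imwrite('pics/e6.png',np.hstack([cv2.resize(f,(400,300)),cv2.resize(s['frame'][130:340,190:470],(400,300))])[:,:,::-1])
```

```text
[ 0.44590111 -0.21285723  0.42808048] [ 0.70151755 -0.00948801  0.76072146] 0.055514443448726095
```

View pics/e6.png

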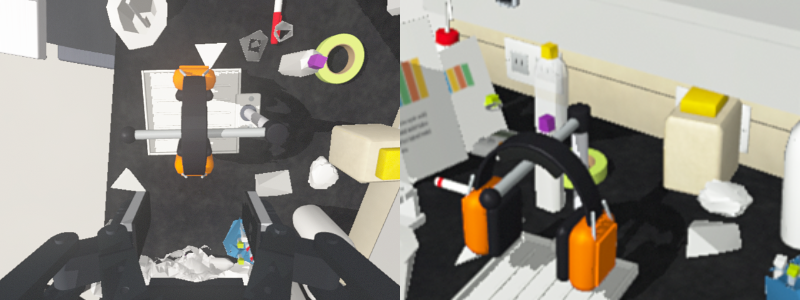

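The ear defenders hang squarely over the bar at its middle. Next I wait briefly and check numerically that they are at rest and the bystanders haven't moved.

Request:
arm_command(rows="0 0 20 0 0 0;0 0 20 0 0 0;0 0 20 0 0 0;0 0 20 0 0 0;0 0 20 0 0 0;0 0 20 0 0 0;0 0 20 0 0 0;0 0 20 0 0 0")

```text
t: 16.27
tool_pos: [0.4452, -0.2124, 0.4431]
tool_rot: [2.033, 2.393, 0.003]
contact_force: [0.1, 0.3, 0.2]
opening: 0.0555
```

```bash
cat > e.py <<'E'
from h import *
import pickle
d0,s0=pickle.load(open('e.pkl','rb'));s=cam('scene');d,o=wrist()
i0=cv2.imread('pics/scene0.png')[:,:,::-1]
D=np.abs(s['frame'].astype(int)-s0['frame']).max(2)[180:330,190:450]; print('still: changed px',(D>40).sum())
def blobs(fr,lo,hi,mn=80):
    m=cv2.inRange(cv2.cvtColor(np.ascontiguousarray(fr),cv2.COLOR_RGB2HSV),lo,hi); k,l,st,c=cv2.connectedComponentsWithStats(m)
    return [(st[i].tolist(),c[i].round(1).tolist()) for i in range(1,k) if st[i,4]>mn]
for n,lo,hi in(('tape',(28,100,120),(40,255,255)),('red',(174,150,100),(180,255,255))):
    print(n,'before',[b for b in blobs(i0,lo,hi) if 220<b[1][1]<290],'after',[b for b in blobs(s['frame'],lo,hi) if 220<b[1][1]<290])
print(np.abs(i0.astype(int)-s['frame'])[218:245,240:278].max(2).mean(),'timer patch diff')
O=[b for b in blobs(d0['frame'],(5,150,90),(20,255,255),200) if b[1][1]<300 and 250<b[1][0]<370]; print(O)
cl=plane(d0,441,207,.194);ba=plane(d0,205,215,.18);print('bar',cl,ba,np.degrees(np.arctan2(*(cl-ba)[[1,0]])))
if len(O)>=2:
    P=[plane(d0,*b[1],.115) for b in O];print(P)
E
python3 e.py
```

```text
still: changed px 22
tape before [([322, 234, 13, 27, 239], [327.4, 246.9])] after [([322, 234, 13, 25, 209], [328.1, 245.4])]
red before [([557, 241, 56, 22, 150], [584.3, 256.2]), ([249, 264, 24, 12, 181], [260.3, 269.4])] after [([557, 243, 56, 20, 147], [583.7, 256.3])]
32.91812865497076 timer patch diff
[([277, 104, 57, 41, 1079], [300.0, 117.7]), ([328, 111, 17, 33, 409], [335.9, 127.2]), ([279, 247, 15, 35, 349], [286.1, 263.4]), ([328, 247, 14, 35, 306], [334.6, 263.5])]
bar [ 0.54129313 -0.18623877  0.194     ] [ 0.36359042 -0.22448447  0.18      ] 12.14608921205133
[array([ 0.4249563 , -0.14029769,  0.115     ]), array([ 0.45788823, -0.14313717,  0.115     ]), array([ 0.4322063 , -0.27845375,  0.115     ]), array([ 0.47960833, -0.27096489,  0.115     ])]
```

Run:
```python
from h import *
import pickle
d,s=pickle.load(open('e.pkl','rb'))
A=plane(d,311,104,.117);B=plane(d,310.5,282,.117);m=(A+B)/2;print(m,np.linalg.norm(A-B),np.degrees(np.arctan2(*(A-B)[[1,0]])))
b=np.array([-.988,-.155]);n=np.array([b[1],-b[0]]);e=m[:2]-np.array([.549,-.195]);print('along',e@b,'side',e@n)
g=d['frame'].astype(int).sum(2)
for v in(190,230): print(v,g[v,280:345:2].tolist())
print(monitor.get_obs()['contact_force'],workorder.finish_job())
```

```text
[ 0.44591234 -0.21041401  0.117     ] 0.16806135589003632 98.99614626773054
along 0.10423977875924444 side 0.0007495482401131295
190 [725, 725, 725, 726, 735, 289, 149, 156, 157, 160, 150, 157, 157, 155, 156, 155, 154, 151, 160, 155, 148, 155, 159, 147, 158, 103, 674, 727, 723, 724, 725, 725, 724]
230 [722, 726, 548, 110, 109, 120, 134, 125, 124, 121, 130, 122, 121, 117, 118, 119, 118, 116, 117, 120, 116, 115, 114, 118, 122, 98, 95, 77, 196, 581, 604, 487, 493]
the job is handed in; nothing more can be done
[-0.13286593 -0.36130288  0.77660555] None
```

I swung the bar out to its stop with the shut fingers, then hung the ear defenders over it by the headband. I let go, withdrew straight up and handed the job in at about 16.3 s of the 61 s allowed.

**Position:** the last wrist view puts the middle of the cups 104 mm along the bar, against 105 mm wanted, and under 1 mm to the side. That also means they hang upright. The line from cup to cup is at 99.0°, square to the bar to within about a degree. I did not measure the crown's height after release; before it, the tool height and the rising contact force showed the band resting on the bar.

**Bar:** it reads as fully out. Pushing met the stop at 44 N at the predicted fully-out position. The bar's direction came out at 8.7° from the robot's forward axis, against 10° from the tray. A last, rougher pixel pick after hanging gave 12.1°. These disagree by a few degrees, within what I would expect from hand-picked pixels.

**At rest:** two views a second apart differed by only 22 pixels around the ear defenders. The tool was clear, with less than 1 N on it.

**Other things on the bench:** the tape roll was in the same place to within about 1.5 pixels. The check on the red marker failed because the hanging ear defenders hide it in the scene camera, though the wrist view still showed it lying on the bench. The timer check was inconclusive because its patch of the image changed, probably from the ear defenders or bar covering it. While moving near the bench things, the fingertips stayed about 130 mm or more above the worktop, so I do not expect either to have moved.

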